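Strip the battery out of a scrapped back-up power unit

ROBOT

A 6-joint arm with a two-finger parallel gripper is mounted at the origin on the work surface. World frame = base frame: x ahead of the robot, y to its left, z up, the work surface at z = 0. Lengths are in mm, angles in degrees, forces in N, time in s.
With the tool pointing down it reaches from about 300 to 850 mm from the base axis. Payload 4.2 kg.
Tool frame: the origin (TCP) lies midway between the tips of the shut fingers; the grasp point (between the pads) lies env.hold_point_z behind it (env.hold_point_z is the distance from the TCP to the grasp point, in mm); z points along the fingers, y is the line along which they close (so a half turn about z gives the same grasp; the last joint's range is limited). The gripper opens to 91 mm and grips with 3 to 60 N. Pads are 32 mm wide; open, the fingers measure 118 mm over their backs; the gripper's body (76 mm by 178 mm) begins 60 mm behind the grasp point.
Start: joints at [75.974, 18.312, 89.639, -0, 72.044, -1.146], TCP at [128.175, 560.548, 213.976] pointing down, gripper open.
Joint ranges: [-177.97, 177.97], [-48.28, 115.42], [12.27, 149.76], [-77.06, 257.06], [2.81, 150.46], [-146.56, 146.56]. Speed limits (degrees/s): [147.25, 147.25, 180, 180, 180, 180].

INTERFACE

Orientations are given as [roll, pitch, yaw] about the fixed x, y, z axes, in that order (R = Rz(yaw) Ry(pitch) Rx(roll)).
In Python, from workcell import env, viewer, spotter gives the robot as it stands.
- The arm moves only by the tool apply_moves, never from a script. Its arguments are lists of equal length, an entry for each row: "delta_pos": the shift along the world's x, y, z normalised to -1 to 1, where 1 is 120 mm, a list of three; "rot": the turn, a rotation vector about the world's x, y, z normalised to -1 to 1, where 1 is 1.5 rad, a list of three; "hand": the opening, from 0 (shut) to 1 (fully open). A call has 1 to 10 rows; each row is the pose to reach, as a shift and turn from the pose commanded when the call began; what a row does not reach only later rows make up. A row lasts 1/12 s, in which the tool goes at most 41.7 mm and 7.16 degrees, less where a joint would pass 70% of its speed; a pose out of reach is approached as far as the arm can. A call with a number of a shift or a turn outside -1 to 1 is refused whole. A call with a gripper value outside its range is refused whole. The fingers move at their own pace and stop on an object; "newtons" is the grip in N (left out, the last holds). Time passes only in rows, so rows that repeat a pose let the fingers close. It gives the time, the measured TCP pose, the force, the opening and the grip force at its end, in the units of the state.
- env.state(): the state, without advancing time (a new reading comes with each control period).
- viewer.grab_frame(name): name is "scene" or "top" or "wrist"; returns a dict with "pixels" (384x512x3 uint8, red, green, blue), "camera_matrix" (3x3 intrinsics, pixels), "k1" (the pictures are not rectified: a ray, as slopes to the right and down, at radius r is drawn at 1 + k1 r^2 times it, then the intrinsics apply), "R" (3x3) and "t" (3): a world point X has camera coordinates R X + t; the wrist camera has in their place "mount" (4x4, takes a point from camera to tool coordinates, whose origin is the TCP and whose axes are the flange's). Camera axes: x right, y down, z forward; pixel columns grow to the right and rows downward; lengths in mm; the calibration is good to about 2 mm. A picture is of the moment at which its call begins: read the wrist's pose just before it. There is no depth.
- env.job_done(): hands the job in; it is judged then, once.
Trained networks look in a picture, given as the dict that the camera call returned (one of the last four; its "shot" number tells which), for a name from the list of things; names that differ only in an ending like _2 or _b are one class to them, and where a whole thing is asked for, a point or a joint stands for the part that bears it (a point fixed in the world has none). Each returns a list of dicts, best first, with "score" (0 to 1); they miss things now and then, are a little off and sometimes report something else, mostly with a low value. They report only what shows in the picture. A call takes as long as a camera call. They do not tell look-alikes from the thing itself.
- spotter.trace(picture, query): "mask" (384x512 bool, what is visible of it) and "box" ([centre column, centre row, width, height] in pixels, round what is visible of it).
- spotter.landmark_of(picture, query): "position" ([column, row] in pixels: a listed point, or the origin of a listed thing).
The state is a dict: "time_s": time; "qpos": joint angles; "qvel": joint speeds; "effort": joint torques, N m; "ee_pos": TCP position; "ee_rot": TCP orientation; "force": force on the tool from outside, world axes, zero at the start; "torque": the same for the moment, N m; "gripper_width": finger opening in mm; "gripper_force": force on a finger pad.
Only numpy, scipy, OpenCV 4.12 (cv2) and the standard library are available. Lean on these libraries where they do the work, as an engineer would, in place of code of your own. Each camera call takes 0.05 s, during which the arm holds its last target. There are 200 camera calls.

TASK

Strip the battery out of this scrapped back-up power unit: lift the ribbed end of its metal cover over the stop lip and slide it part way out, set it down and let go, then take it again by its long edges, well back from the rib, draw it clear of the grooves and lay it flat in the blue metals tray. Then lift out the battery pack and stand it, fin up, in the empty half of the yellow battery box. Drop neither of them, and leave the rest of the bench alone.

Things in the scene. Friction and masses are not known exactly. Their poses are not given: they have to be found in the camera images.
- unit: Dark grey back-up power unit on its side, fixed: 130 (x) x 250 (y) x 90 mm high. Origin: centre of its underside; z up. A recess in its top, 70 wide, 10 deep, runs from y = -61 mm to the front face at y = +125; the cover lies in it on side ledges 80 mm above the bench, 1 mm play a side, and slides out to +y. Forward of the strips the recess is open above.
- unit_lip (a point): Centre of the top of the stop lip: the unit's grey front wall, 6 mm thick (y 119 to 125 mm in the unit's frame), 70 wide between the side walls, top 84.5 mm above the bench, 4.5 mm above the ledges. Axes as the unit's.
- unit_grooves (a point): Mid-way between the front ends of the two grooves, half-way up them (unit y = +29 mm, z = 85). Two grey strips (x 29 to 49 mm either side, y -61 to +29, z 90 to 94) roof over the edges of the cover's rear 89 mm. They leave 10 mm of height for the 6 mm cover, so while it is home its front end can be raised 7.5 mm at most; 6 mm clears the lip. Axes as the unit's.
- unit_bay (a point): Centre of the floor of the pack's nest in the battery bay under the cover, 10 mm above the bench (unit y = +28 mm). Nest 48 (x) x 104 (y) mm, 40 deep; round it a shelf 50 mm above the bench; over that the bay is 61 mm wide in x, from unit y = -61 to +119, up to the ledges. Axes as the unit's.
- cover_center (a point): Centre of the plate of the cast aluminium cover: 68 (x) x 177 (y) x 6 mm, about 0.2 kg, z up. Starts home, its front end 2 mm behind the lip; slides along its +y with little friction, and leaves the grooves after 90 mm. Slid 75 to 80 mm out it rests securely on lip and ledges, 70 mm of it overhanging the unit's front, its long edges free to grip there.
- cover_rib (a point): Centre of the cover's finger rib, for lifting and sliding that end, not for carrying: 50 (x, across) x 8 (y) x 12 mm high, upright on the cover's top, 10 mm from its front (+y) end and on its middle line. The point is 12 mm above the cover's underside, the rib's top 18 mm. Axes as the cover's.
- pack_fin (a point): Middle of the battery pack's orange fin. Pack: green block 44 (x) x 100 (y) x 40 mm high, about 0.4 kg; on its top centre the fin, 10 (x) x 40 (y) x 25 high. The point is 12.5 mm below the fin's top, 12.5 above the block's top, 52.5 above the underside; z up. Starts in the nest, hidden under the cover; lifts straight up with 2 mm play.
- tray_floor (a point): Centre of the inner floor of the blue steel metals tray, 5 mm above the bench; z up, x along the tray. Tray fixed, empty: outside 220 (x) x 140 (y) x 35 mm high, walls and floor 5, inside 210 x 130; wire handles at the x ends. The cover lies lengthwise in it, either end first.
- box_free (a point): Centre of the floor of the empty half of the yellow battery box, 5 mm above the bench; z up. Box fixed: outside 200 (x) x 140 (y) x 60 mm high, walls 5, side rims 7, a partition 50 high across its middle; empty half (on -x) 92 (x) x 130 (y) inside. The pack stands there with its long side along y. The +x half holds two old batteries.
- old_a: Bystander: old grey battery 43 x 50 x 52 in the other half of the box. Origin: underside centre.
- old_b: Bystander: old white battery 34 x 42 x 58 beside it. Origin: underside centre.
- screwdriver: Bystander: screwdriver lying near the robot. Origin: underside.
- heatsink: Bystander: finned heat sink 70 x 50 x 28. Origin: underside centre.
- drive: Bystander: hard drive 147 x 102 x 26 lying beyond the unit. Origin: underside centre.
- cleaner: Bystander: spray can, 52 diameter, 150 high, beyond the unit. Origin: underside centre.
- transformer: Bystander: small transformer 62 x 80 x 48, beyond the unit. Origin: underside centre.
There are look-alikes about, which are no part of the job. There is more than one size of the part that bears cover_center; the job needs the middle-sized.

How it is judged:
By the outcome, as a careful person would: the job done as asked, in the order asked, and still so for the second after the job is handed in, with the robot touching nothing.
It also fails if it takes over 69 s, if anything falls off the work surface, if the arm or the gripper's body presses on something with over 40 N, if the wrist force passes 120 N, or if a joint passes its speed limit or range.

## Working session

There is one attempt and no reset: what is moved stays moved. The work goes in short steps, Python scripts to look and compute and a tool call to move; the robot and the scene stay as the last step left them, time stands still between calls to the robot, and variables do not carry over. Pictures are saved under pics/ and viewed, at most 15 in all, crops included, and the job is handed in when it is done.

Besides the shell and the picture viewer there is one more tool, called after ">>>" as a command line: name --argument value ..., lists and objects as JSON in quotes. apply_moves: Moves the arm, as the interface text tells. Its arguments: {"type":"object","properties":{"delta_pos":{"type":"array"},"rot":{"type":"array"},"hand":{"type":"array"},"newtons":{"type":"number"}},"required":["delta_pos","rot","hand"]}

```bash
mkdir -p pics; ls
cat > h.py <<'E'
import numpy as np, cv2
from workcell import env, viewer, spotter
from scipy.spatial.transform import Rotation as Ro
def cam(p,st=None):
    K=np.array(p["camera_matrix"])
    if "R" in p: return K,p["k1"],np.array(p["R"]),np.array(p["t"])
    M=np.array(p["mount"]); T=np.eye(4)
    T[:3,:3]=Ro.from_euler('xyz',st["ee_rot"],degrees=True).as_matrix(); T[:3,3]=st["ee_pos"]
    W=np.linalg.inv(T@M); return K,p["k1"],W[:3,:3],W[:3,3]
def ray(p,uv,st=None):
    K,k,R,t=cam(p,st); d=(np.array([uv[0],uv[1],1.])@np.linalg.inv(K).T)[:2]; s=d.copy()
    for _ in range(30): s=d/(1+k*(s@s))
    return -R.T@t, R.T@np.array([s[0],s[1],1])
def atz(p,uv,z,st=None):
    c,d=ray(p,uv,st); return c+d*(z-c[2])/d[2]
def proj(p,X,st=None):
    K,k,R,t=cam(p,st); c=R@np.array(X,float)+t; s=c[:2]/c[2]; s=s*(1+k*(s@s)); return (K@np.array([s[0],s[1],1]))[:2]
def save(p,n): cv2.imwrite(f"pics/{n}.png",cv2.cvtColor(np.array(p["pixels"]),cv2.COLOR_RGB2BGR))
E
python3 - <<'E'
from h import *
print(env.state(), env.hold_point_z)
ims=[]
for n in ("top","scene"):
    p=viewer.grab_frame(n); save(p,n+"0")
    print(n,p["k1"],np.round(-np.array(p["R"]).T@np.array(p["t"]),0))
    for q,z in (("unit_lip",84.5),("unit_grooves",85),("cover_center",83),("cover_rib",92),("tray_floor",5),("box_free",5),("unit",0)):
        for r in spotter.landmark_of(p,q)[:4]: print(q,round(r["score"],2),np.round(r["position"],1),np.round(atz(p,r["position"],z),1))
E
```

```text
pics
{'time_s': 0.0, 'qpos': array([ 7.59736879e+01,  1.83497565e+01,  8.97080969e+01, -1.83463298e-03,
        7.20421716e+01, -1.14644442e+00]), 'qvel': array([ 0.00502574, -0.11071171,  0.02128145, -0.09955099,  0.00419359,
        0.00429934]), 'effort': array([ 1.32083307e-03, -4.12450862e+01, -2.31977373e+01,  7.27516576e-02,
        4.54723800e-02, -1.26751538e-04]), 'ee_pos': array([128.06174535, 560.03103211, 213.12770816]), 'ee_rot': array([-1.79899960e+02, -2.57371706e-04,  1.67120699e+02]), 'force': array([-0.30503675, -0.20882353, -0.51601933]), 'torque': array([ 0.03361405, -0.01253697,  0.02701642]), 'gripper_force': 0.0, 'gripper_width': 91.55226647358556} 18.8
top -0.006213643474125051 [ 325.    2. 1463.]
unit_lip 0.83 [218.3 140.6] [611.3  89.7  84.5]
unit_grooves 0.97 [250.9 148.6] [588.8  -3.3  85. ]
cover_center 0.87 [320.9 207.2] [ 423.3 -201.7   83. ]
cover_center 0.86 [252.6 147.2] [593.3  -8.2  83. ]
cover_center 0.6 [370.7 293.1] [ 186.  -337.7   83. ]
cover_rib 0.92 [340.6 312.1] [ 135.3 -251.9   92. ]
cover_rib 0.73 [225.7 140.7] [609.6  68.3  92. ]
cover_
[... 294 characters left out ...]
ip 0.91 [284.3 215.4] [615.1  81.6  84.5]
unit_grooves 0.81 [256.5 208.2] [583.1  -6.   85. ]
cover_center 0.96 [173.  152.9] [ 283.  -319.7   83. ]
cover_center 0.77 [257.5 212.7] [601.3  -3.2  83. ]
cover_center 0.72 [355.8 194.8] [519.9 331.6  83. ]
cover_center 0.61 [196.2 195.1] [ 518.3 -207.5   83. ]
cover_rib 0.75 [282.5 211.5] [605.1  76.2  92. ]
cover_rib 0.66 [211.5 188.6] [ 496.1 -157.    92. ]
cover_rib 0.64 [192.9 143.2] [ 232.3 -248.    92. ]
tray_floor 0.56 [147.5 205.4] [ 488.6 -391.6    5. ]
box_free 0.73 [357.8 194.1] [434.3 374.4   5. ]
box_free 0.49 [147.8 206.4] [ 493.6 -389.6    5. ]
unit 0.96 [243.5 228.1] [593.7 -48.9   0. ]
unit 0.23 [290.3 185.3] [378.7 128.8   0. ]
```

View pics/top0.png

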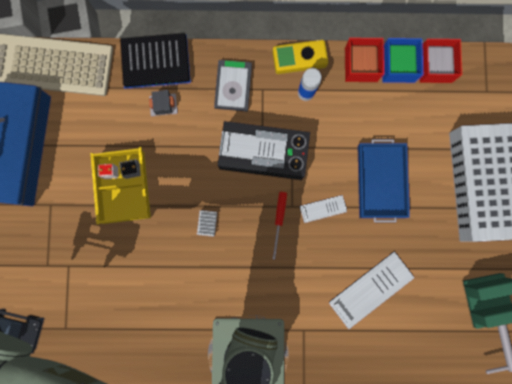

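View pics/scene0.png

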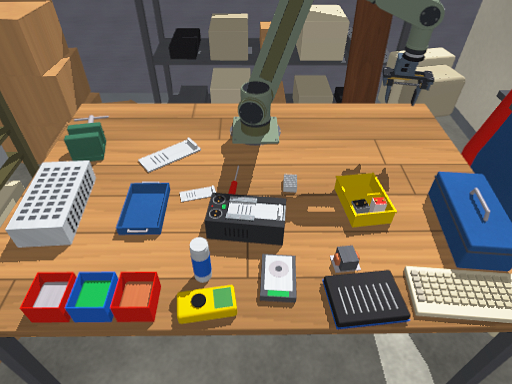

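The big cover at (371,293) and the small one at (323,209) are look-alikes. The middle-sized one, in the unit at (252,147), is the target. I'll move over to it and check with a close crop.

>>> apply_moves --delta_pos '[[1, -1, 0.2], [1, -1, 0.2], [1, -1, 0.2], [1, -1, 0.2], [1, -1, 0.2]]' --rot '[[0, 0, 0], [0, 0, 0], [0, 0, 0], [0, 0, 0], [0, 0, 0]]' --hand '[1, 1, 1, 1, 1]'

```text
time_s: 1.22
ee_pos: [251.9, 436.9, 239.3]
ee_rot: [180.0, 0.2, 166.9]
force: [-0.5, -0.1, -0.1]
gripper_width: 91.3
gripper_force: 0.0
```

>>> apply_moves --delta_pos '[[1, -1, 0.2], [1, -1, 0.2], [1, -1, 0.2], [1, -1, 0.2], [1, -1, 0.2]]' --rot '[[0, 0, 0], [0, 0, 0], [0, 0, 0], [0, 0, 0], [0, 0, 0]]' --hand '[1, 1, 1, 1, 1]'

```text
time_s: 1.63
ee_pos: [372.2, 317.2, 263.1]
ee_rot: [180.0, 0.2, 166.8]
force: [1.0, -0.5, 0.3]
gripper_width: 91.4
gripper_force: 0.0
```

>>> apply_moves --delta_pos '[[1, -1, 0.2], [1, -1, 0.2], [1, -1, 0.2], [1, -1, 0.2], [1, -1, 0.2]]' --rot '[[0, 0, 0], [0, 0, 0], [0, 0, 0], [0, 0, 0], [0, 0, 0]]' --hand '[1, 1, 1, 1, 1]'

```text
time_s: 2.05
ee_pos: [492.4, 197.4, 286.5]
ee_rot: [-180.0, 0.2, 166.8]
force: [-0.5, 0.3, 0.4]
gripper_width: 91.3
gripper_force: 0.0
```

>>> apply_moves --delta_pos '[[0.8, -1, 0.2], [0.8, -1, 0.2], [0.8, -1, 0.2], [0.8, -1, 0.2], [0.8, -1, 0.2], [0.8, -1, 0.2]]' --rot '[[0, 0, 0], [0, 0, 0], [0, 0, 0], [0, 0, 0], [0, 0, 0], [0, 0, 0]]' --hand '[1, 1, 1, 1, 1, 1]'

```text
time_s: 2.55
ee_pos: [584.6, 80.6, 309.3]
ee_rot: [180.0, -0.1, 167.0]
force: [-0.5, 0.5, -0.2]
gripper_width: 91.0
gripper_force: 0.0
```

Run:
```python
from h import *
s=env.state(); print(s["time_s"],s["ee_pos"],s["ee_rot"],s["qpos"])
p=viewer.grab_frame("wrist"); save(p,"w1"); print(np.round(p["mount"],2),p["camera_matrix"],p["k1"])
for q,z in (("unit_lip",84.5),("unit_grooves",85),("cover_center",83),("cover_rib",92),("unit",0)):
    for r in spotter.landmark_of(p,q)[:3]: print(q,round(r["score"],2),np.round(r["position"],1),np.round(atz(p,r["position"],z,s),1))
```

```text
2.55 [584.6406546   80.64702154 309.31910263] [ 1.79957035e+02 -7.04652793e-02  1.67004171e+02] [ 6.70094013e+00  1.73965813e+01  7.74095096e+01  6.44228688e-02
  8.52457733e+01 -7.03085728e+01]
[[-0.0000e+00 -9.6000e-01 -2.8000e-01  7.7950e+01]
 [ 1.0000e+00  0.0000e+00 -0.0000e+00  9.0000e-02]
 [ 0.0000e+00 -2.8000e-01  9.6000e-01 -1.7077e+02]
 [ 0.0000e+00  0.0000e+00  0.0000e+00  1.0000e+00]] [[290.06899535   0.         252.70461349]
 [  0.         290.06899535 191.85420424]
 [  0.           0.           1.        ]] -0.03236692295153567
unit_lip 0.85 [254.9 182.1] [605.8  79.   84.5]
unit_grooves 0.74 [374. 218.] [697.5 236.8  85. ]
cover_center 0.71 [ 49.  102.1] [ 437.1 -163.8   83. ]
cover_center 0.65 [192.7 187.6] [594.1  -8.9  83. ]
cover_rib 0.82 [243.5 180. ] [597.5  64.7  92. ]
cover_rib 0.76 [72.5 82.7] [ 423.9 -118.4   92. ]
cover_rib 0.38 [418.4  14.4] [444.5 318.7  92. ]
unit 0.98 [181.8 177.8] [591.1 -44.6   0. ]
```

View pics/w1.png

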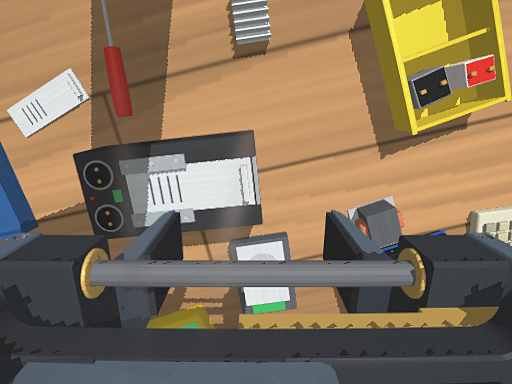

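The wrist view shows the middle-sized cover in the unit, with its rib at (243,180) and the lip at (255,182). The small look-alike is at (48,102). Next I'll shift for a clear view and fit the unit's pose.

>>> apply_moves --delta_pos '[[0.25, -0.15, -0.1], [0.6, -0.3, -0.2], [0.6, -0.3, -0.2], [0.6, -0.3, -0.2], [0.6, -0.3, -0.2]]' --rot '[[0, 0, 0], [0, 0, 0], [0, 0, 0], [0, 0, 0], [0, 0, 0]]' --hand '[0.5, 0.5, 0.5, 0.5, 0.5]'

```text
time_s: 3.27
ee_pos: [655.6, 45.2, 285.6]
ee_rot: [180.0, -0.1, 167.1]
force: [-1.1, 0.1, 0.1]
gripper_width: 60.5
gripper_force: 0.0
```

```bash
cat > fit.py <<'E'
from h import *
from scipy.optimize import minimize
def boxpts(P,lo,hi):
    x,y,a=P; c,s=np.cos(a),np.sin(a)
    return [(x+c*X-s*Y,y+s*X+c*Y,Z) for X in (lo[0],hi[0]) for Y in (lo[1],hi[1]) for Z in (lo[2],hi[2])]
def render(p,s,P,lo,hi):
    m=np.zeros((384*4,512*4),np.uint8)
    q=np.array([proj(p,X,s) for X in boxpts(P,lo,hi)])
    h=cv2.convexHull(((q+.5)*4).astype(np.int32)); cv2.fillConvexPoly(m,h,1)
    return cv2.resize(m.astype(np.float32),(512,384),interpolation=cv2.INTER_AREA)
def fit(views,P0,lo,hi):   # views: (p,s,mask)
    def cost(v):
        P=(P0[0]+v[0],P0[1]+v[1],P0[2]+v[2]/60); t=0
        for p,s,m in views: r=render(p,s,P,lo,hi); t+=1-np.minimum(r,m).sum()/np.maximum(r,m).sum()
        return t
    b=min((minimize(cost,[0,0,d],method="Nelder-Mead",options=dict(initial_simplex=[[0,0,d],[12,0,d],[0,12,d],[0,0,d+8]],xatol=.05,fatol=1e-5)) for d in (-4,4)),key=lambda r:r.fun)
    v=b.x; return np.array([P0[0]+v[0],P0[1]+v[1],np.degrees(P0[2]+v[2]/60)]),b.fun
E
python3 - <<'E'
from fit import *
s=env.state(); w=viewer.grab_frame("wrist"); save(w,"w2"); t=viewer.grab_frame("top"); sc=viewer.grab_frame("scene")
V={}
for n,p,st in (("w",w,s),("t",t,None),("s",sc,None)):
    V[n]={}
    for q in ("unit","tray_floor","box_free"):
        r=spotter.trace(p,q)
        if r: V[n][q]=(p,st,r[0]["mask"].astype(np.float32)); print(n,q,[(round(x["score"],2),np.round(x["box"])) for x in r[:2]])
lo,hi=(-65,-125,0),(65,125,90)
for ks in ("w","t","s","ws","wts"):
    print("unit",ks,fit([V[k]["unit"] for k in ks],(588,-33,-.24),lo,hi))
for q,P0,h in (("tray_floor",(500,-388,0),(110,70,35)),("box_free",(470,368,0),(100,70,60))):
    for ks in ("t","s","ts"):
        try: print(q,ks,fit([V[k][q] for k in ks],P0,(-h[0],-h[1],0),h))
        except KeyError as e: print(e)
for q,z in (("unit_lip",84.5),("unit_grooves",85),("cover_center",83),("cover_rib",92)):
    for r in spotter.landmark_of(w,q)[:3]: print(q,round(r["score"],2),np.round(r["position"],1),np.round(atz(w,r["position"],z,s),1))
im=cv2.imread("pics/w2.png")[60:260,80:330]; cv2.imwrite("pics/w2c.png",cv2.resize(im,None,fx=3,fy=3,interpolation=cv2.INTER_CUBIC)); print(s["ee_pos"])
E
```

```text
w unit [(0.59, array([172., 133., 212., 126.]))]
w tray_floor [(0.72, array([457.,  37., 108.,  74.])), (0.65, array([ 15., 165.,  29.,  87.]))]
w box_free [(0.72, array([459.,  39., 105.,  75.]))]
t unit [(0.73, array([283., 152.,  55.,  49.]))]
t tray_floor [(0.75, array([384., 182.,  57.,  82.]))]
t box_free [(0.97, array([120., 184.,  61.,  75.])), (0.2, array([273., 147.,  24.,  23.]))]
s unit [(0.88, array([245., 221.,  82.,  56.]))]
s tray_floor [(0.91, array([142., 208.,  51.,  59.]))]
s box_free [(0.72, array([367., 200.,  62.,  56.]))]
unit w (array([587.80224144, -40.16854165,  -7.12200061]), np.float64(0.3516313433647156))
unit t (array([589.64376551, -39.7456822 ,  -5.51326938]), np.float64(0.6086533069610596))
unit s (array([589.93356165, -40.48418828,  -7.88726795]), np.float64(0.22716742753982544))
unit ws (array([588.3984131 , -39.73297161,  -7.05660927]), np.float64(0.5832207202911377))
unit wts (array([588.29837768, -40.07076863,  -7.07502877]), np.float64(1.1933908462524414))
tray_floor t (array([ 5.09791506e+02, -3.96063111e+02,  3.70035176e-01]), np.float64(0.03569525480270386))
tray_floor s (array([ 5.07309865e+02, -3.95349366e+02,  4.37401868e-01]), np.float64(0.04126960039138794))
tray_floor ts (array([ 5.09560660e+02, -3.96156944e+02,  2.13723778e-01]), np.float64(0.08220642805099487))
box_free t (array([484.91772895, 377.38938492,   7.31840972]), np.float64(0.1781371831893921))
box_free s (array([484.47431751, 376.28332247,   8.51260761]), np.float64(0.19931119680404663))
box_free ts (array([484.48074422, 377.20778653,   7.21415004]), np.float64(0.3840734362602234))
unit_lip 0.57 [271.  125.7] [604.2  80.4  84.5]
cover_center 0.66 [200.2 133. ] [593.1  -8.9  83. ]
cover_center 0.61 [39.8 48.2] [ 451.7 -170.7   83. ]
cover_rib 0.96 [258.9 123.5] [597.9  66.1  92. ]
cover_rib 0.86 [68.2 23.1] [ 438.1 -122.    92. ]
[655.60276414  45.22280653 285.59697663]
```

View pics/w2c.png

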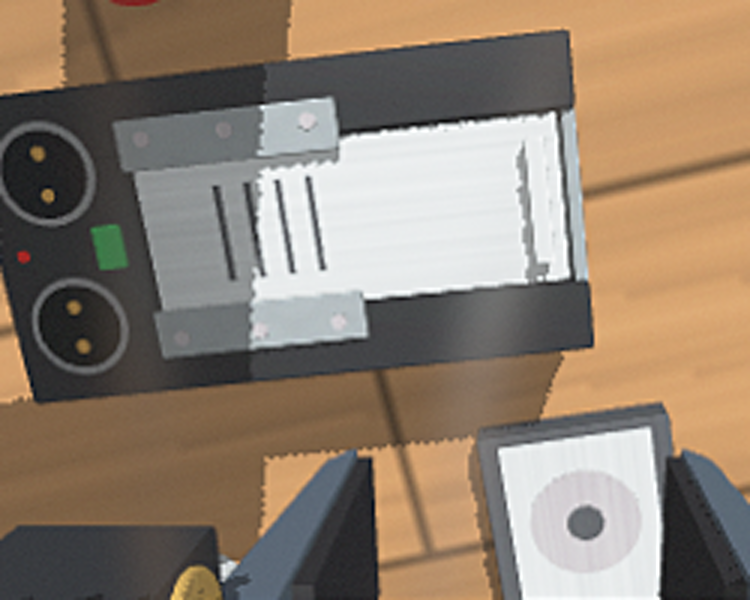

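```bash
cat > lsq.py <<'E'
from h import *
from scipy.optimize import least_squares
def solve(p,s,pts,P0):  # pts: (u,v,X,Y,Z)
    def f(P):
        c,n=np.cos(P[2]),np.sin(P[2])
        return np.concatenate([proj(p,(P[0]+c*X-n*Y,P[1]+n*X+c*Y,Z),s)-(u,v) for u,v,X,Y,Z in pts])
    r=least_squares(f,P0,x_scale=(1,1,.01)); return r.x,r.fun.reshape(-1,2)
E
python3 - <<'E'
from lsq import *
s=env.state(); p=viewer.grab_frame("wrist")
C=[(570,32,-65,125,90),(592,347,65,125,90),(37,402,65,-125,90),(333,98,-49,29,94),(339,160,-29,29,94),(362,292,29,29,94),(368,339,49,29,94)]
P,r=solve(p,s,[((u+.5)/3+80-.5,(v+.5)/3+60-.5,X,Y,Z) for u,v,X,Y,Z in C],(588,-40,-.15))
print(P,np.degrees(P[2]),np.round(r,1).tolist())
c,n=np.cos(P[2]),np.sin(P[2])
for q,Y in (("lip",122),("groove",29),("cover",28.5),("rib",107),("rear",-61)): print(q,P[0]-n*Y,P[1]+c*Y)
t=viewer.grab_frame("top"); sc=viewer.grab_frame("scene")
from fit import fit
for q in ("tray_floor","box_free"):
  for k,pp in(("t",t),("s",sc)):
    m=(spotter.trace(pp,q)[0]["mask"]).astype(np.uint8)
    cs=np.concatenate(cv2.findContours(m,0,2)[0]); h=cv2.convexHull(cs); m2=np.zeros_like(m); cv2.fillConvexPoly(m2,h,1)
    P0,hh=(((509,-396,0),(110,70,35)) if q[0]=="t" else ((484,377,.13),(100,70,60)))
    print(q,k,fit([(pp,None,m2.astype(np.float32))],P0,(-hh[0],-hh[1],0),hh))
E
```

```text
[ 5.90275901e+02 -4.10228218e+01 -1.25697992e-01] -7.201964428506919 [[-0.1, -0.2], [1.0, 1.6], [-1.2, 1.6], [-0.1, 0.3], [0.4, -3.1], [-0.2, 0.3], [0.1, 0.1]]
lip 605.5707049472308 80.01464747811458
groove 593.9115508011438 -12.251620055571774
cover 593.8488671767025 -12.747675257365785
rib 603.6901962139909 65.1329914242942
rear 582.6284984017049 -101.54155637849405
tray_floor t (array([ 5.08901763e+02, -3.96921083e+02,  2.09324596e-01]), np.float64(0.08129984140396118))
tray_floor s (array([ 5.08877951e+02, -3.95799158e+02,  7.08404576e-03]), np.float64(0.026291966438293457))
box_free t (array([486.07345183, 377.75916482,   7.56030897]), np.float64(0.05384892225265503))
box_free s (array([484.92196259, 376.13086362,   9.30689872]), np.float64(0.04708993434906006))
```

Run:
```python
from lsq import *
s=env.state(); p=viewer.grab_frame("wrist")
C=[(570,32,-65,125,90),(592,347,65,125,90),(37,402,65,-125,90),(333,98,-49,29,94),(362,292,29,29,94),(368,339,49,29,94)]
P,r=solve(p,s,[((u+.5)/3+80-.5,(v+.5)/3+60-.5,X,Y,Z) for u,v,X,Y,Z in C],(588,-40,-.15))
print(P,np.degrees(P[2]),np.round(r,1).tolist())
c,n=np.cos(P[2]),np.sin(P[2])
for q,Y in (("lip",122),("groove",29),("cover",28.5),("rib",107),("rear",-61)): print(q,P[0]-n*Y,P[1]+c*Y)
e=s["ee_rot"]; R=Ro.from_euler('xyz',e,degrees=True).as_matrix(); print(s["ee_pos"],e,R[:,1],np.degrees(np.arctan2(-R[0,1],R[1,1])))
```

```text
[ 5.89602077e+02 -4.07100534e+01 -1.27139397e-01] -7.2845508426067775 [[0.2, -0.7], [1.1, 1.2], [-1.3, 0.9], [0.0, -0.3], [-0.2, -0.2], [0.1, -0.4]]
lip 605.0713294300167 80.30524408582437
groove 593.2791943968776 -11.944122044031573
cover 593.2157958214307 -12.440086378063057
rib 603.1693721666072 65.42631406487986
rear 581.8674508164205 -101.21770216969861
[656.18670888  44.54058923 285.95422286] [ 1.79993219e+02 -2.13456294e-03  1.67118117e+02] [2.22941882e-01 9.74831731e-01 1.18351514e-04] -12.881882980133042
```

>>> apply_moves --delta_pos '[[-0.15, 0.05, -0.3], [-0.3, 0.1, -0.6], [-0.44, 0.174, -0.9], [-0.44, 0.174, -1], [-0.44, 0.174, -1], [-0.44, 0.174, -1]]' --rot '[[0, 0, 0.02], [0, 0, 0.04], [0, 0, 0.065], [0, 0, 0.065], [0, 0, 0.065], [0, 0, 0.065]]' --hand '[0.5, 0.5, 0.5, 0.5, 0.5, 0.5]'

```text
time_s: 4.97
ee_pos: [603.9, 65.5, 166.2]
ee_rot: [180.0, 0.0, 172.7]
force: [0.5, 0.4, 0.8]
gripper_width: 45.7
gripper_force: 0.0
```

Run:
```python
from h import *
s=env.state(); print(s["ee_pos"],s["ee_rot"])
p=viewer.grab_frame("wrist"); save(p,"w3")
im=cv2.imread("pics/w3.png"); cv2.imwrite("pics/w3c.png",cv2.resize(im[60:320,100:420],None,fx=2.5,fy=2.3,interpolation=cv2.INTER_CUBIC)[:600])
for q,z in (("unit_lip",84.5),("cover_rib",92)):
    for r in spotter.landmark_of(p,q)[:3]: print(q,round(r["score"],2),np.round(r["position"],1),np.round(atz(p,r["position"],z,s),1))
print(proj(p,s["ee_pos"],s),proj(p,(603.2,65.4,98),s))
```

```text
[603.85058343  65.47968786 166.21665275] [1.79997472e+02 2.79119696e-02 1.72712973e+02]
unit_lip 0.72 [274.7 195.2] [604.1  85.5  84.5]
cover_rib 0.97 [ 9.2 24.7] [ 438.  -104.4   92. ]
cover_rib 0.71 [252.3 197.2] [601.1  65.4  92. ]
[252.72922283 235.3399445 ] [252.57622081 201.56531198]
```

View pics/w3c.png

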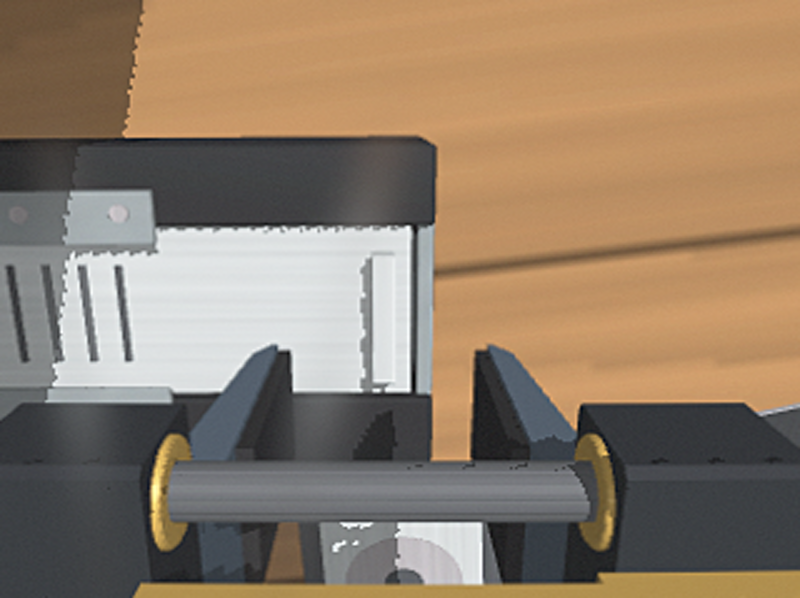

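>>> apply_moves --delta_pos '[[-0.017, 0.005, -0.2], [-0.017, 0.005, -0.4], [-0.017, 0.005, -0.55], [-0.017, 0.005, -0.61], [-0.017, 0.005, -0.645], [-0.017, 0.005, -0.645], [-0.017, 0.005, -0.645]]' --rot '[[0, 0, 0], [0, 0, 0], [0, 0, 0], [0, 0, 0], [0, 0, 0], [0, 0, 0], [0, 0, 0]]' --hand '[0.4, 0.4, 0.4, 0.4, 0.4, 0.4, 0.4]'

```text
time_s: 5.7
ee_pos: [602.6, 66.0, 89.9]
ee_rot: [180.0, 0.1, 172.7]
force: [0.1, -0.1, -0.2]
gripper_width: 36.4
gripper_force: 0.0
```

>>> apply_moves --delta_pos '[[0, 0, 0], [0, 0, 0], [0, 0, 0], [0, 0, 0], [0, 0, 0], [0, 0, 0], [0, 0, 0], [0, 0, 0]]' --rot '[[0, 0, 0], [0, 0, 0], [0, 0, 0], [0, 0, 0], [0, 0, 0], [0, 0, 0], [0, 0, 0], [0, 0, 0]]' --hand '[0.2, 0.05, 0, 0, 0, 0, 0, 0]' --newtons 20

```text
time_s: 6.37
ee_pos: [601.6, 66.1, 88.9]
ee_rot: [180.0, 0.0, 172.7]
force: [0.2, 0.8, 2.7]
gripper_width: 8.0
gripper_force: 20.0
```

>>> apply_moves --delta_pos '[[0, 0, 0.02], [0, 0, 0.04], [0, 0, 0.051], [0, 0, 0.051], [0, 0, 0.051], [0, 0, 0.051]]' --rot '[[0.01, -0.0012, 0], [0.02, -0.0025, 0], [0.0242, -0.0031, 0], [0.0242, -0.0031, 0], [0.0242, -0.0031, 0], [0.0242, -0.0031, 0]]' --hand '[0, 0, 0, 0, 0, 0]' --newtons 30

```text
time_s: 6.87
ee_pos: [601.2, 65.7, 94.5]
ee_rot: [177.9, -0.0, 172.7]
force: [-0.3, -0.5, -1.4]
gripper_width: 7.8
gripper_force: 30.0
```

Run:
```python
from h import *
s=env.state(); print(s["ee_pos"],s["ee_rot"],s["force"],s["gripper_width"])
p=viewer.grab_frame("wrist"); save(p,"w4")
```

```text
[601.18428639  65.74631983  94.51304461] [ 1.77919206e+02 -2.04891666e-02  1.72698102e+02] [-0.27017743 -0.52604254 -1.36624776] 7.830530559314533
```

>>> apply_moves --delta_pos '[[0.004, 0.03, 0.003], [0.011, 0.09, 0.005], [0.02, 0.16, 0.007], [0.032, 0.25, 0.009], [0.043, 0.34, 0.011], [0.055, 0.43, 0.013], [0.066, 0.52, 0.015], [0.076, 0.6, 0.017], [0.082, 0.645, 0.018], [0.082, 0.645, 0.018]]' --rot '[[0, 0, 0], [0.001, 0, 0], [0.002, 0, 0], [0.003, 0, 0], [0.004, 0, 0], [0.005, 0, 0], [0.006, -0.001, 0], [0.007, -0.001, 0], [0.007, -0.001, 0], [0.007, -0.001, 0]]' --hand '[0, 0, 0, 0, 0, 0, 0, 0, 0, 0]'

```text
time_s: 7.75
ee_pos: [611.3, 145.1, 96.9]
ee_rot: [177.2, 0.0, 172.8]
force: [-0.3, 0.1, -0.7]
gripper_width: 7.4
gripper_force: 30.0
```

>>> apply_moves --delta_pos '[[0, 0, 0], [0, 0, 0]]' --rot '[[0, 0, 0], [0, 0, 0]]' --hand '[0, 0]'

```text
time_s: 7.92
ee_pos: [611.2, 143.3, 96.9]
ee_rot: [177.3, 0.0, 172.7]
force: [-0.1, 0.3, -0.9]
gripper_width: 7.5
gripper_force: 30.0
```

Run:
```python
from h import *
s=env.state(); print(s["ee_pos"],s["ee_rot"],s["force"],s["torque"],s["gripper_width"])
t=viewer.grab_frame("scene"); save(t,"s5")
im=cv2.imread("pics/s5.png"); cv2.imwrite("pics/s5c.png",cv2.resize(im[150:270,180:340],None,fx=5,fy=5,interpolation=cv2.INTER_CUBIC))
```

```text
[611.17860373 143.34413282  96.85100669] [1.77288842e+02 1.18339758e-02 1.72699183e+02] [-0.12088814  0.25076874 -0.89544805] [ 0.07780997  0.00262009 -0.05210575] 7.496732001867864
```

View pics/s5c.png

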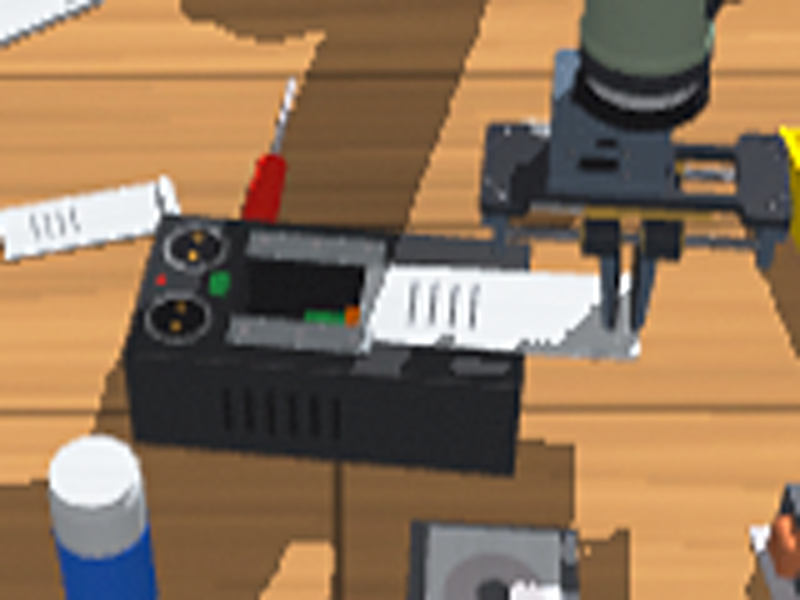

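The cover is about 78 mm out, with the rear end just under the strip fronts. I'll lower it onto the lip, release and rise.

>>> apply_moves --delta_pos '[[0, 0, -0.004], [0, 0, -0.007], [0, 0, -0.007], [0, 0, -0.007]]' --rot '[[0, 0, 0], [0, 0, 0], [0, 0, 0], [0, 0, 0]]' --hand '[0, 0, 0, 0]'

```text
time_s: 8.3
ee_pos: [611.2, 143.1, 96.3]
ee_rot: [177.3, 0.0, 172.7]
force: [-0.9, -0.3, 0.7]
gripper_width: 8.0
gripper_force: 30.0
```

>>> apply_moves --delta_pos '[[0, 0, 0], [0, 0, 0], [0, 0, 0], [0, 0, 0], [0, 0, 0], [0, 0, 0]]' --rot '[[0, 0, 0], [0, 0, 0], [0, 0, 0], [0, 0, 0], [0, 0, 0], [0, 0, 0]]' --hand '[0.06, 0.12, 0.2, 0.3, 0.3, 0.3]'

```text
time_s: 8.8
ee_pos: [611.2, 143.5, 96.0]
ee_rot: [177.3, 0.0, 172.7]
force: [0.6, 0.1, 1.1]
gripper_width: 27.4
gripper_force: 0.0
```

>>> apply_moves --delta_pos '[[0, 0, 0.15], [0, 0, 0.35], [-0.01, -0.1, 0.6], [-0.04, -0.3, 0.6], [-0.04, -0.3, 0.6], [-0.04, -0.3, 0.6], [-0.04, -0.32, 0.6], [-0.04, -0.32, 0.6]]' --rot '[[0, 0, 0], [0, 0, 0], [0.001, 0.006, -0.13], [0.0015, 0.0118, -0.26], [0.002, 0.017, -0.38], [0.003, 0.0236, -0.523], [0.003, 0.0236, -0.523], [0.003, 0.0236, -0.523]]' --hand '[0.3, 0.3, 0.7, 1, 1, 1, 1, 1]'

```text
time_s: 9.47
ee_pos: [606.3, 104.6, 168.1]
ee_rot: [178.0, -1.8, 129.4]
force: [0.1, 0.6, -0.3]
gripper_width: 64.3
gripper_force: 0.0
```

>>> apply_moves --delta_pos '[[0, 0, 0], [0, 0, 0], [0, 0, 0], [0, 0, 0], [0, 0, 0], [0, 0, 0], [0, 0, 0], [0, 0, 0]]' --rot '[[0, 0.003, -0.08], [0.001, 0.0075, -0.165], [0.0015, 0.0112, -0.248], [0.002, 0.015, -0.33], [0.0025, 0.019, -0.42], [0.003, 0.0236, -0.523], [0.003, 0.0236, -0.523], [0.003, 0.0236, -0.523]]' --hand '[1, 1, 1, 1, 1, 1, 1, 1]'

```text
time_s: 10.13
ee_pos: [606.3, 105.0, 168.0]
ee_rot: [179.8, -2.6, 84.7]
force: [-0.0, 0.0, 0.2]
gripper_width: 91.2
gripper_force: 0.0
```

Run:
```python
from h import *
s=env.state(); print(s["time_s"],s["ee_pos"],s["ee_rot"],s["qpos"])
R=Ro.from_euler('xyz',s["ee_rot"],degrees=True).as_matrix(); print(R)
p=viewer.grab_frame("wrist"); save(p,"w6")
u=np.array([.992,-.126,0]); y=np.array([.126,.992,0])
r0=np.array([611.2,143.3,0])   # rib centre
for d,l,z in ((10,-34,94),(10,34,94),(0,-25,105.5),(0,25,105.5)):
    print(d,l,np.round(proj(p,r0+y*d+u*l+[0,0,z],s),1))
for r in spotter.landmark_of(p,"cover_rib")[:3]: print(round(r["score"],2),r["position"],atz(p,r["position"],99.5,s))
cv2.imwrite("pics/w6c.png",cv2.resize(cv2.imread("pics/w6.png"),None,fx=1.5,fy=1.5))
```

```text
10.1333 [606.34569081 105.03961176 167.97235025] [179.80914926  -2.58909388  84.7138492 ] [ 7.40216623 23.26402137 88.90586594  2.69656524 67.09746574 11.65894084]
[[ 0.09203586  0.99572761  0.00747855]
 [ 0.99473052 -0.09227922  0.04467358]
 [ 0.04517284  0.00332757 -0.99897364]]
10 -34 [214.3 147.5]
10 34 [294.2 150.2]
0 -25 [223.5 161.4]
0 25 [284.5 163.4]
0.83 [251.7, 161.6] [609.3138604  143.32720151  99.5       ]
```

View pics/w6c.png

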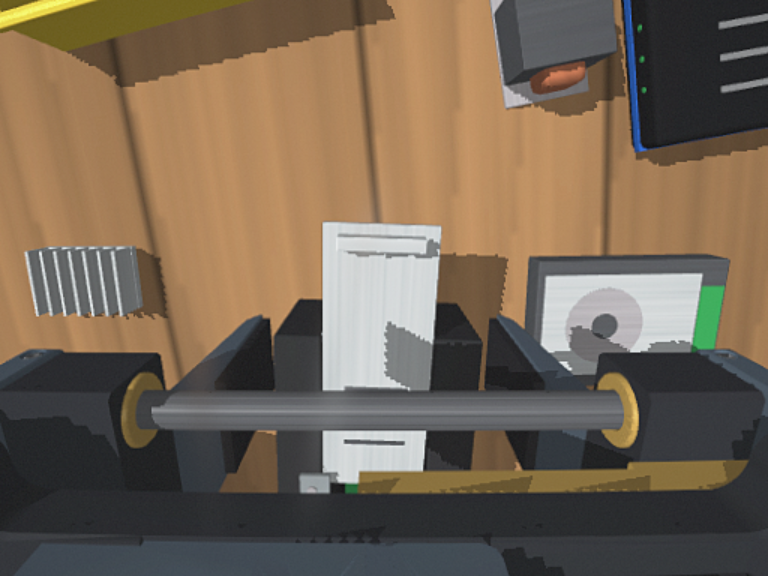

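>>> apply_moves --delta_pos '[[0, 0, -0.2], [0, 0, -0.4], [0, 0, -0.55], [0, 0, -0.64], [0, 0, -0.685], [0, 0, -0.685], [0, 0, -0.685], [0, 0, -0.685]]' --rot '[[0, 0.001, -0.023], [0, 0.001, -0.023], [0, 0.001, -0.023], [0, 0.001, -0.023], [0, 0.001, -0.023], [0, 0.001, -0.023], [0, 0.001, -0.023], [0, 0.001, -0.023]]' --hand '[1, 1, 1, 1, 1, 1, 1, 1]'

```text
time_s: 10.9
ee_pos: [607.3, 105.2, 87.1]
ee_rot: [179.7, -2.6, 82.8]
force: [0.8, 1.4, -0.0]
gripper_width: 90.9
gripper_force: 0.0
```

>>> apply_moves --delta_pos '[[-0.003, 0, -0.004], [-0.003, 0, -0.004], [-0.003, 0, -0.004], [-0.003, 0, -0.004], [-0.003, 0, -0.004], [-0.003, 0, -0.004], [-0.003, 0, -0.004], [-0.003, 0, -0.004]]' --rot '[[0, 0, 0], [0, 0, 0], [0, 0, 0], [0, 0, 0], [0, 0, 0], [0, 0, 0], [0, 0, 0], [0, 0, 0]]' --hand '[1, 1, 0.85, 0.78, 0.7, 0.6, 0.6, 0.6]' --newtons 45

```text
time_s: 11.57
ee_pos: [606.1, 105.0, 85.4]
ee_rot: [179.9, -2.6, 82.8]
force: [0.4, 0.3, 0.3]
gripper_width: 67.3
gripper_force: 45.0
```

>>> apply_moves --delta_pos '[[0, 0, 0.006], [0.004, 0.03, 0.009], [0.01, 0.08, 0.012], [0.018, 0.14, 0.015], [0.026, 0.2, 0.018], [0.0315, 0.248, 0.02], [0.0315, 0.248, 0.02]]' --rot '[[0, 0, 0], [0, 0, 0], [0, 0, 0], [0, 0, 0], [0, 0, 0], [0, 0, 0], [0, 0, 0]]' --hand '[0.6, 0.6, 0.6, 0.6, 0.6, 0.6, 0.6]'

```text
time_s: 12.15
ee_pos: [609.9, 136.5, 87.7]
ee_rot: [179.9, -2.6, 82.8]
force: [0.2, 0.9, -1.5]
gripper_width: 67.2
gripper_force: 45.0
```

>>> apply_moves --delta_pos '[[0, 0, 0.05], [0, 0, 0.15], [0, 0, 0.3], [0, 0, 0.5], [0, 0, 0.7], [0, 0, 0.88], [0, 0, 1], [0, 0, 1]]' --rot '[[0, 0, 0], [0, 0, 0], [0, 0, 0], [0, 0, 0], [0, 0, 0], [0, 0, 0], [0, 0, 0], [0, 0, 0]]' --hand '[0.6, 0.6, 0.6, 0.6, 0.6, 0.6, 0.6, 0.6]'

```text
time_s: 12.82
ee_pos: [611.7, 134.9, 212.2]
ee_rot: [179.5, -2.7, 82.8]
force: [0.2, 0.7, -1.8]
gripper_width: 67.5
gripper_force: 45.0
```

Run:
```python
from h import *
s=env.state(); print(s["time_s"],s["ee_pos"],s["ee_rot"],s["qpos"],s["force"],s["torque"],s["gripper_width"])
R=Ro.from_euler('xyz',s["ee_rot"],degrees=True)
T=Ro.from_euler('xyz',[180,0,0.1],degrees=True)   # cover +y -> world +x
print((T*R.inv()).as_rotvec()/1.5)
# tray inner floor from rim corner fit; network floor points
for n in ("top","scene"):
    p=viewer.grab_frame(n)
    for q in ("tray_floor","box_free"):
        for r in spotter.landmark_of(p,q)[:2]: print(n,q,round(r["score"],2),atz(p,r["position"],5))
```

```text
12.8167 [611.66608502 134.87271958 212.15581665] [179.45880666  -2.71051261  82.76217121] [10.08239575 22.30547395 83.87292009  2.54376216 72.51323573 16.59625663] [ 0.22946244  0.70834682 -1.80160262] [-0.06692365  0.0280546  -0.00149008] 67.52712481803552
[-0.0176387   0.03037749 -0.96146859]
top tray_floor 0.96 [ 500.8785705  -394.23174389    5.        ]
top tray_floor 0.74 [611.20603133 -10.80404461   5.        ]
top box_free 0.75 [428.81689324 380.81736898   5.        ]
scene tray_floor 0.68 [734.01284953 260.15807226   5.        ]
scene tray_floor 0.65 [ 492.5762957  -400.44387538    5.        ]
scene box_free 0.64 [426.66868854 374.61129709   5.        ]
```

>>> apply_moves --delta_pos '[[-0.01, -0.1, 0], [-0.03, -0.3, 0], [-0.06, -0.5, 0], [-0.08, -0.7, 0], [-0.105, -0.885, 0]]' --rot '[[-0.0004, 0.0007, -0.022], [-0.001, 0.002, -0.065], [-0.002, 0.0034, -0.109], [-0.0028, 0.0048, -0.152], [-0.0035, 0.0061, -0.1923]]' --hand '[0.6, 0.6, 0.6, 0.6, 0.6]'

```text
time_s: 13.53
ee_pos: [596.5, 26.5, 207.0]
ee_rot: [-179.6, -2.1, 66.0]
force: [0.1, 1.0, -1.9]
gripper_width: 67.4
gripper_force: 45.0
```

>>> apply_moves --delta_pos '[[-0.026, -0.221, 0], [-0.052, -0.442, 0], [-0.079, -0.664, 0], [-0.105, -0.885, 0]]' --rot '[[-0.0009, 0.0015, -0.048], [-0.0018, 0.003, -0.096], [-0.0026, 0.0046, -0.144], [-0.0035, 0.0061, -0.1923]]' --hand '[0.6, 0.6, 0.6, 0.6]'

```text
time_s: 13.87
ee_pos: [583.6, -79.7, 207.1]
ee_rot: [-179.4, -1.6, 49.4]
force: [-0.2, 0.5, -2.7]
gripper_width: 67.5
gripper_force: 45.0
```

>>> apply_moves --delta_pos '[[-0.026, -0.221, 0], [-0.052, -0.442, 0], [-0.079, -0.664, 0], [-0.105, -0.885, 0]]' --rot '[[-0.0009, 0.0015, -0.048], [-0.0018, 0.003, -0.096], [-0.0026, 0.0046, -0.144], [-0.0035, 0.0061, -0.1923]]' --hand '[0.6, 0.6, 0.6, 0.6]'

```text
time_s: 14.2
ee_pos: [570.9, -185.8, 207.1]
ee_rot: [-179.2, -1.0, 32.8]
force: [0.8, 0.5, -2.7]
gripper_width: 67.4
gripper_force: 45.0
```

>>> apply_moves --delta_pos '[[-0.026, -0.221, 0], [-0.052, -0.442, 0], [-0.079, -0.664, 0], [-0.105, -0.885, 0]]' --rot '[[-0.0009, 0.0015, -0.048], [-0.0018, 0.003, -0.096], [-0.0026, 0.0046, -0.144], [-0.0035, 0.0061, -0.1923]]' --hand '[0.6, 0.6, 0.6, 0.6]'

```text
time_s: 14.53
ee_pos: [558.2, -291.9, 207.1]
ee_rot: [-179.3, -0.4, 16.3]
force: [0.5, -0.3, -1.9]
gripper_width: 67.4
gripper_force: 45.0
```

>>> apply_moves --delta_pos '[[-0.026, -0.221, 0], [-0.052, -0.442, 0], [-0.079, -0.664, 0], [-0.1, -0.8, 0], [-0.105, -0.885, 0], [-0.105, -0.885, 0], [-0.105, -0.885, 0], [-0.105, -0.885, 0]]' --rot '[[-0.0009, 0.0015, -0.048], [-0.0018, 0.003, -0.096], [-0.0026, 0.0046, -0.144], [-0.0031, 0.0055, -0.18], [-0.0035, 0.0061, -0.1923], [-0.0035, 0.0061, -0.1923], [-0.0035, 0.0061, -0.1923], [-0.0035, 0.0061, -0.1923]]' --hand '[0.6, 0.6, 0.6, 0.6, 0.6, 0.6, 0.6, 0.6]'

```text
time_s: 15.2
ee_pos: [546.8, -395.2, 207.5]
ee_rot: [-179.5, 0.2, 0.2]
force: [0.1, -0.9, -1.7]
gripper_width: 67.4
gripper_force: 45.0
```

Run:
```python
from h import *
s=env.state(); print(s["time_s"],s["ee_pos"],s["ee_rot"],s["qpos"],s["force"],s["gripper_width"])
R=Ro.from_euler('xyz',s["ee_rot"],degrees=True)
T=Ro.from_euler('xyz',[180,0,0.1],degrees=True)
print((T*R.inv()).as_rotvec()/1.5)
a=[]
p=viewer.grab_frame("wrist"); save(p,"w7"); a.append(cv2.imread("pics/w7.png"))
p=viewer.grab_frame("top"); save(p,"t7"); a.append(cv2.resize(cv2.imread("pics/t7.png")[110:260,320:440],(307,384),interpolation=cv2.INTER_CUBIC))
cv2.imwrite("pics/c7.png",np.hstack(a)[:,:800])
```

```text
15.2 [ 546.76442259 -395.16483966  207.51707092] [-1.79491083e+02  1.54493494e-01  1.62477030e-01] [-36.98907129  27.897597    75.36010469   0.32031875  77.17297895
  52.77685035] [ 0.0764241  -0.90082768 -1.65457126] 67.42483235436669
[-0.00591738 -0.00181116 -0.00071896]
```

View pics/c7.png

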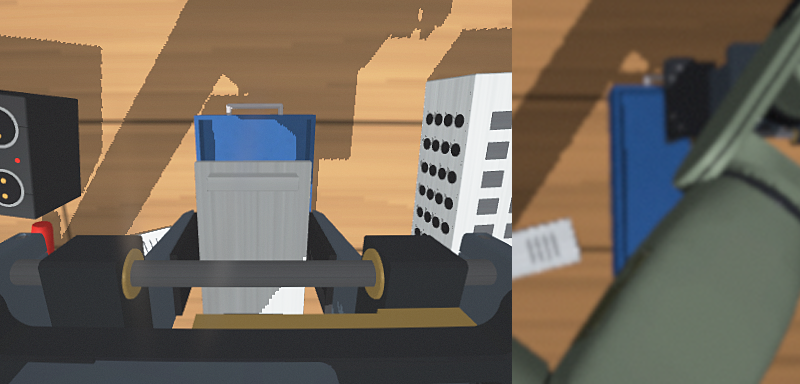

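Run:
```python
from h import *
s=env.state(); p=viewer.grab_frame("wrist")
for uv in ((195,116),(316,115.5),(316,200)): print(atz(p,uv,35,s))
print(atz(p,(196,162),213,s),atz(p,(312,161),213,s))
```

```text
[ 616.63585526 -326.96229701   35.        ]
[ 617.68687456 -466.04532231   35.        ]
[ 515.96713978 -472.37559171   35.        ]
[ 595.36287627 -362.04842716  213.        ] [ 596.25494615 -429.00843936  213.        ]
```

>>> apply_moves --delta_pos '[[0, -0.009, -0.1], [0, -0.009, -0.3], [0, -0.009, -0.55], [0, -0.009, -0.8], [0, -0.009, -0.95], [0, -0.009, -1], [0, -0.009, -1]]' --rot '[[-0.006, -0.002, -0.001], [-0.006, -0.002, -0.001], [-0.006, -0.002, -0.001], [-0.006, -0.002, -0.001], [-0.006, -0.002, -0.001], [-0.006, -0.002, -0.001], [-0.006, -0.002, -0.001]]' --hand '[0.6, 0.6, 0.6, 0.6, 0.6, 0.6, 0.6]'

```text
time_s: 15.93
ee_pos: [546.2, -396.0, 86.1]
ee_rot: [-179.9, 0.1, 0.1]
force: [0.0, 0.2, -2.1]
gripper_width: 67.5
gripper_force: 45.0
```

>>> apply_moves --delta_pos '[[0, 0, -0.12], [0, 0, -0.28], [0, 0, -0.42], [0, 0, -0.54], [0, 0, -0.61], [0, 0, -0.64], [0, 0, -0.64], [0, 0, -0.64]]' --rot '[[0, 0, 0], [0, 0, 0], [0, 0, 0], [0, 0, 0], [0, 0, 0], [0, 0, 0], [0, 0, 0], [0, 0, 0]]' --hand '[0.6, 0.6, 0.6, 0.6, 0.6, 0.6, 0.6, 0.6]'

```text
time_s: 16.6
ee_pos: [547.7, -397.8, 12.3]
ee_rot: [179.8, -0.2, 0.0]
force: [-0.7, -0.2, -1.5]
gripper_width: 67.4
gripper_force: 45.0
```

>>> apply_moves --delta_pos '[[0, 0, -0.01], [0, 0, -0.02], [0, 0, -0.025], [0, 0, -0.025], [0, 0, -0.025]]' --rot '[[0, 0, 0], [0, 0, 0], [0, 0, 0], [0, 0, 0], [0, 0, 0]]' --hand '[0.6, 0.6, 0.6, 0.6, 0.6]'

```text
time_s: 17.02
ee_pos: [546.8, -397.3, 8.1]
ee_rot: [179.9, -0.0, 0.0]
force: [-0.5, 0.0, -2.5]
gripper_width: 67.5
gripper_force: 45.0
```

>>> apply_moves --delta_pos '[[0, 0, -0.007], [0, 0, -0.014], [0, 0, -0.019], [0, 0, -0.019], [0, 0, -0.019]]' --rot '[[0, 0, 0], [0, 0, 0], [0, 0, 0], [0, 0, 0], [0, 0, 0]]' --hand '[0.6, 0.6, 0.6, 0.6, 0.6]'

```text
time_s: 17.43
ee_pos: [546.7, -397.3, 5.5]
ee_rot: [179.9, -0.0, 0.0]
force: [0.1, -0.6, -1.3]
gripper_width: 67.2
gripper_force: 45.0
```

>>> apply_moves --delta_pos '[[0, 0, -0.003], [0, 0, -0.005], [0, 0, -0.005], [0, 0, -0.005]]' --rot '[[0, 0, 0], [0, 0, 0], [0, 0, 0], [0, 0, 0]]' --hand '[0.6, 0.6, 0.6, 0.6]'

```text
time_s: 17.77
ee_pos: [546.9, -397.4, 5.4]
ee_rot: [179.9, -0.1, 0.0]
force: [0.0, -0.4, 0.8]
gripper_width: 67.1
gripper_force: 46.2
```

>>> apply_moves --delta_pos '[[0, 0, 0], [0, 0, 0], [0, 0, 0], [0, 0, 0], [0, 0, 0]]' --rot '[[0, 0, 0], [0, 0, 0], [0, 0, 0], [0, 0, 0], [0, 0, 0]]' --hand '[0.75, 0.79, 0.83, 0.88, 0.88]'

```text
time_s: 18.18
ee_pos: [547.1, -397.7, 5.4]
ee_rot: [179.9, -0.1, 0.0]
force: [0.5, -1.9, 1.4]
gripper_width: 80.3
gripper_force: 1.0
```

>>> apply_moves --delta_pos '[[0, 0, 0.05], [0, 0, 0.2], [0, 0, 0.45], [0, 0, 0.75], [0, 0, 1], [0, 0, 1]]' --rot '[[0, 0, 0], [0, 0, 0], [0, 0, 0], [0, 0, 0], [0, 0, 0], [0, 0, 0]]' --hand '[0.88, 0.88, 0.88, 0.88, 0.88, 0.88]'

```text
time_s: 18.68
ee_pos: [550.0, -399.4, 132.9]
ee_rot: [179.5, -0.7, 0.0]
force: [0.2, -0.2, 0.3]
gripper_width: 80.3
gripper_force: 0.0
```

Run:
```python
from h import *
s=env.state(); print(s["time_s"],s["ee_pos"],s["ee_rot"],s["qpos"])
p=viewer.grab_frame("wrist"); save(p,"w8")
q=viewer.grab_frame("top"); save(q,"t8")
a=cv2.imread("pics/w8.png"); b=cv2.resize(cv2.imread("pics/t8.png")[100:210,200:420],(768,384),interpolation=cv2.INTER_CUBIC)
cv2.imwrite("pics/c8.png",cv2.resize(np.vstack([a[:, :],cv2.resize(b,(512,256))]),(480,600)))
```

```text
18.6833 [ 550.04213266 -399.42687724  132.8757761 ] [ 1.79491899e+02 -6.59704822e-01  1.22755610e-02] [-3.69509600e+01  3.03481728e+01  8.20974114e+01 -1.01466070e-02
  6.67217824e+01  5.30436318e+01]
```

View pics/c8.png

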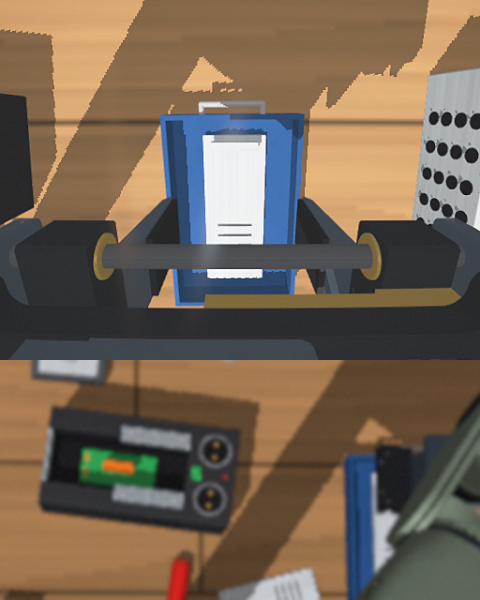

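Cover lies flat in the tray, and the wrist and top views show the bay open with the pack's orange fin. Next I'll go over the pack.

>>> apply_moves --delta_pos '[[0.01, 0.08, 0.15], [0.03, 0.25, 0.3], [0.05, 0.45, 0.5], [0.07, 0.65, 0.5], [0.086, 0.81, 0.5]]' --rot '[[0, 0, 0], [0, 0, 0.07], [0, 0, 0.13], [0, 0, 0.19], [0, 0, 0.2408]]' --hand '[0.8, 0.5, 0.3, 0.27, 0.27]'

```text
time_s: 19.2
ee_pos: [557.0, -298.4, 184.8]
ee_rot: [180.0, -0.0, 21.0]
force: [0.3, -0.0, -0.0]
gripper_width: 49.8
gripper_force: 0.0
```

>>> apply_moves --delta_pos '[[0.021, 0.2, 0], [0.043, 0.4, 0], [0.065, 0.6, 0], [0.086, 0.81, 0]]' --rot '[[0, 0, 0.06], [0, 0, 0.12], [0, 0, 0.18], [0, 0, 0.2408]]' --hand '[0.27, 0.27, 0.27, 0.27]'

```text
time_s: 19.53
ee_pos: [566.3, -201.3, 182.9]
ee_rot: [-179.8, 0.1, 41.6]
force: [1.1, -0.1, -0.5]
gripper_width: 25.6
gripper_force: 0.0
```

>>> apply_moves --delta_pos '[[0.021, 0.2, 0], [0.043, 0.4, 0], [0.065, 0.6, 0], [0.086, 0.81, 0]]' --rot '[[0, 0, 0.06], [0, 0, 0.12], [0, 0, 0.18], [0, 0, 0.2408]]' --hand '[0.27, 0.27, 0.27, 0.27]'

```text
time_s: 19.87
ee_pos: [576.5, -104.3, 183.0]
ee_rot: [-179.8, 0.0, 62.3]
force: [0.8, 0.2, -0.1]
gripper_width: 24.8
gripper_force: 0.0
```

>>> apply_moves --delta_pos '[[0.021, 0.2, 0], [0.043, 0.4, 0], [0.065, 0.6, 0], [0.086, 0.81, 0], [0.086, 0.81, 0], [0.086, 0.81, 0], [0.086, 0.81, 0]]' --rot '[[0, 0, 0.06], [0, 0, 0.12], [0, 0, 0.18], [0, 0, 0.2408], [0, 0, 0.2408], [0, 0, 0.2408], [0, 0, 0.2408]]' --hand '[0.27, 0.27, 0.27, 0.27, 0.27, 0.27, 0.27]'

```text
time_s: 20.45
ee_pos: [587.3, -8.8, 183.8]
ee_rot: [-179.9, 0.0, 82.8]
force: [-0.5, 0.2, 0.1]
gripper_width: 24.4
gripper_force: 0.0
```

Run:
```python
from h import *
s=env.state(); print(s["time_s"],s["ee_pos"],s["ee_rot"],s["qpos"],s["gripper_width"])
p=viewer.grab_frame("wrist"); save(p,"w9")
im=cv2.imread("pics/w9.png")
I=im.astype(int); m=((I[...,2]>170)&(I[...,1]>60)&(I[...,1]<170)&(I[...,0]<70))
print("orange",m.sum())
for r in spotter.landmark_of(p,"pack_fin")[:2]: print(round(r["score"],2),r["position"],atz(p,r["position"],62.5,s))
u=np.array([.992,-.126,0]); y=np.array([.126,.992,0]); c=np.array([591.2,-12.1,75.])
for l,d in ((-5,-20),(-5,20),(5,20),(5,-20)):
    q=proj(p,c+u*l+y*d,s); print(np.round(q,1))
cv2.imwrite("pics/w9c.png",cv2.resize(im[80:300,130:390],None,fx=2.5,fy=2.5,interpolation=cv2.INTER_CUBIC))
```

```text
20.45 [587.27374526  -8.8016055  183.75190556] [-1.79913717e+02  2.38585350e-03  8.27596122e+01] [-1.98371337e+00  2.06088314e+01  9.06700297e+01  5.93031188e-03
  6.88072779e+01  5.25452826e+00] 24.440595912854295
orange 195
0.75 [261.6, 187.1] [596.24149751 -10.62849695  62.5       ]
[252.2 211.2]
[252.1 172.8]
[262.3 172.8]
[261.9 211.2]
```

View pics/w9c.png

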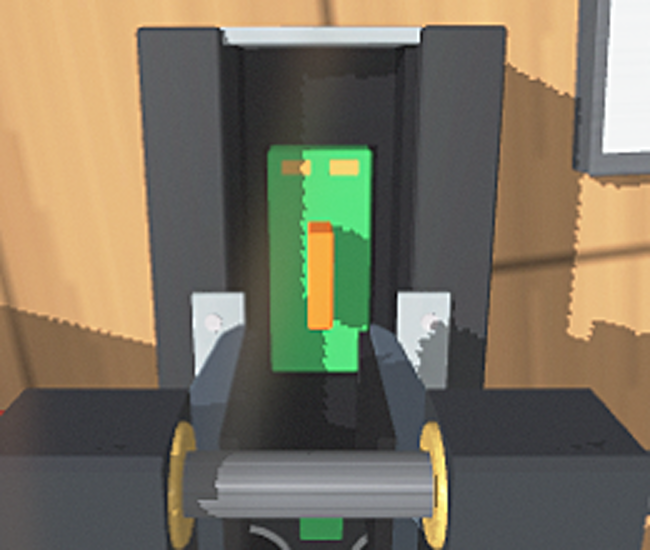

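>>> apply_moves --delta_pos '[[0.02, -0.013, -0.1], [0.039, -0.027, -0.2], [0.039, -0.027, -0.35], [0.039, -0.027, -0.45], [0.039, -0.027, -0.5], [0.039, -0.027, -0.5], [0.039, -0.027, -0.5]]' --rot '[[0, 0, 0], [0, 0, 0], [0, 0, 0], [0, 0, 0], [0, 0, 0], [0, 0, 0], [0, 0, 0]]' --hand '[0.245, 0.245, 0.245, 0.245, 0.245, 0.245, 0.245]'

```text
time_s: 21.13
ee_pos: [592.7, -12.1, 124.5]
ee_rot: [180.0, -0.0, 82.8]
force: [0.1, 0.2, 0.5]
gripper_width: 22.4
gripper_force: 0.0
```

>>> apply_moves --delta_pos '[[-0.003, 0, -0.1], [-0.003, 0, -0.2], [-0.003, 0, -0.3], [-0.003, 0, -0.4], [-0.003, 0, -0.5], [-0.003, 0, -0.56], [-0.003, 0, -0.58], [-0.003, 0, -0.58], [-0.003, 0, -0.58]]' --rot '[[0, 0, 0], [0, 0, 0], [0, 0, 0], [0, 0, 0], [0, 0, 0], [0, 0, 0], [0, 0, 0], [0, 0, 0], [0, 0, 0]]' --hand '[0.245, 0.245, 0.245, 0.245, 0.245, 0.245, 0.245, 0.245, 0.245]'

```text
time_s: 21.88
ee_pos: [593.0, -11.8, 56.2]
ee_rot: [179.8, -0.1, 82.8]
force: [-1.0, -0.1, -0.2]
gripper_width: 22.4
gripper_force: 0.0
```

>>> apply_moves --delta_pos '[[0, 0, 0], [0, 0, 0], [0, 0, 0], [0, 0, 0], [0, 0, 0], [0, 0, 0]]' --rot '[[0, 0, 0], [0, 0, 0], [0, 0, 0], [0, 0, 0], [0, 0, 0], [0, 0, 0]]' --hand '[0.15, 0.1, 0.05, 0, 0, 0]' --newtons 40

```text
time_s: 22.38
ee_pos: [592.4, -11.7, 56.0]
ee_rot: [179.9, -0.0, 82.8]
force: [-2.2, -0.3, 5.4]
gripper_width: 10.0
gripper_force: 40.0
```

>>> apply_moves --delta_pos '[[0, 0, 0.02], [0, 0, 0.06], [0, 0, 0.1], [0, 0, 0.1], [0, 0, 0.1]]' --rot '[[0, 0, 0], [0, 0, 0], [0, 0, 0], [0, 0, 0], [0, 0, 0]]' --hand '[0, 0, 0, 0, 0]'

```text
time_s: 22.8
ee_pos: [592.6, -11.7, 67.6]
ee_rot: [179.9, -0.0, 82.8]
force: [-0.2, 0.1, -4.7]
gripper_width: 9.6
gripper_force: 40.0
```

>>> apply_moves --delta_pos '[[0, 0, 0.05], [0, 0, 0.15], [0, 0, 0.35], [0, 0, 0.6], [0, 0, 0.85], [0, 0, 1], [0, 0, 1]]' --rot '[[0, 0, 0], [0, 0, 0], [0, 0, 0], [0, 0, 0], [0, 0, 0], [0, 0, 0], [0, 0, 0]]' --hand '[0, 0, 0, 0, 0, 0, 0]'

```text
time_s: 23.38
ee_pos: [595.1, -11.8, 192.5]
ee_rot: [179.4, -0.1, 82.8]
force: [0.6, 0.3, -4.0]
gripper_width: 10.1
gripper_force: 40.0
```

>>> apply_moves --delta_pos '[[-0.02, 0.05, 0], [-0.08, 0.2, 0], [-0.16, 0.4, 0], [-0.24, 0.6, 0], [-0.32, 0.8, 0], [-0.4, 1, 0]]' --rot '[[0, 0, 0], [0, 0, 0.02], [0, 0, 0.03], [0, 0, 0.04], [0, 0, 0.05], [0, 0, 0.06]]' --hand '[0, 0, 0, 0, 0, 0]'

```text
time_s: 23.88
ee_pos: [542.0, 109.3, 184.8]
ee_rot: [-179.8, 0.0, 88.0]
force: [0.4, 1.1, -3.5]
gripper_width: 9.6
gripper_force: 40.0
```

>>> apply_moves --delta_pos '[[-0.08, 0.2, 0], [-0.16, 0.4, 0], [-0.24, 0.6, 0], [-0.32, 0.8, 0], [-0.38, 0.95, 0], [-0.4, 1, 0], [-0.4, 1, 0], [-0.4, 1, 0]]' --rot '[[0, 0, 0.01], [0, 0, 0.02], [0, 0, 0.03], [0, 0, 0.04], [0, 0, 0.05], [0, 0, 0.06], [0, 0, 0.06], [0, 0, 0.06]]' --hand '[0, 0, 0, 0, 0, 0, 0, 0]'

```text
time_s: 24.55
ee_pos: [495.7, 227.7, 186.1]
ee_rot: [-179.9, 0.1, 93.1]
force: [-0.5, -0.9, -4.0]
gripper_width: 9.6
gripper_force: 40.0
```

Run:
```python
from h import *
s=env.state(); print(s["time_s"],s["ee_pos"],s["ee_rot"],s["qpos"],s["gripper_width"],s["force"])
p=viewer.grab_frame("wrist"); save(p,"w10")
for r in spotter.landmark_of(p,"box_free")[:2]: print(round(r["score"],2),r["position"],atz(p,r["position"],5,s))
c,n=np.cos(.145),np.sin(.145)
for X,Y in ((-100,-70),(-100,70),(100,-70),(100,70)): print(np.round(proj(p,(485.5+c*X-n*Y,377+n*X+c*Y,60),s),1))
cv2.imwrite("pics/w10c.png",cv2.resize(cv2.imread("pics/w10.png"),None,fx=1.5,fy=1.5))
```

```text
24.55 [495.65084907 227.71637044 186.06513814] [-1.79933628e+02  5.93761760e-02  9.31430280e+01] [ 2.34874181e+01  1.68236701e+01  9.60098698e+01 -3.53473828e-02
  6.72493385e+01  2.03581176e+01] 9.648821647641167 [-0.53020777 -0.91638276 -4.04377533]
0.92 [203.4, 46.8] [432.79465771 369.14448327   5.        ]
0.66 [446.6, 301.0] [785.76361555  55.89076435   5.        ]
[157.2 116.3]
[130.7 -45.1]
[358.9  97.5]
[358.1 -69.2]
```

View pics/w10c.png

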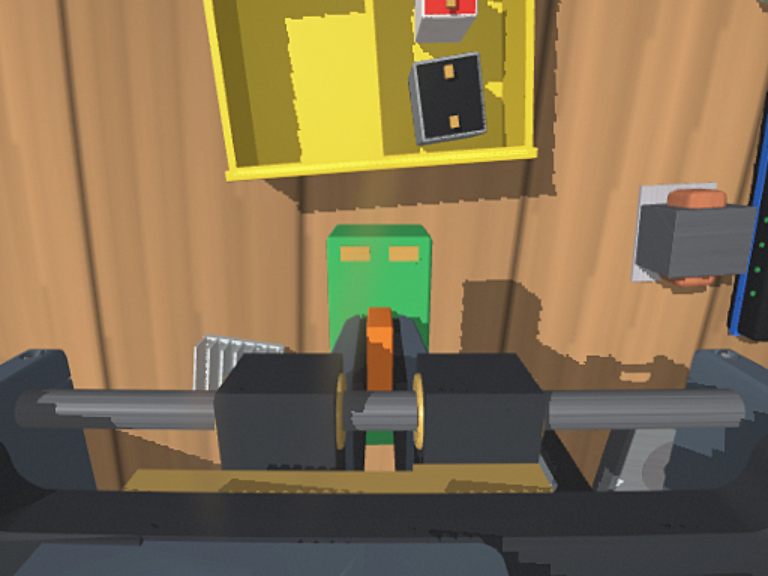

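Run:
```python
from h import *
s=env.state(); p=viewer.grab_frame("wrist")
f=lambda u,v,z: np.round(atz(p,(u/1.5,v/1.5),z,s),1)
print("near corners",f(229,180,60),f(537,156,60),f(231,172,60),f(536,149,60))
print("left wall top inner/outer",f(207,0,60),f(217,0,60))
print("partition top",f(373,0,55),f(384,70,55),f(384,154,5),f(298,156,5))
t=viewer.grab_frame("top"); m=spotter.trace(t,"box_free")[0]["mask"].astype(np.uint8)
cs=np.concatenate(cv2.findContours(m,0,2)[0]); r=cv2.minAreaRect(cs); print(r)
print([np.round(atz(t,q,60),1) for q in cv2.boxPoints(r)])
```

```text
near corners [392.8 289.2  60. ] [595.9 315.5  60. ] [394.3 294.5  60. ] [594.6 319.8  60. ]
left wall top inner/outer [382.7 396.   60. ] [388.8 396.2  60. ]
partition top [483.4 402.1  55. ] [492.4 362.6  55. ] [495.7 312.1   5. ] [429.  307.2   5. ]
((117.24201965332031, 186.28329467773438), (70.86302185058594, 48.859100341796875), 85.03025817871094)
[array([576.7, 461.5,  60. ]), array([590.2, 321.6,  60. ]), array([386.4, 297.6,  60. ]), array([373.4, 435.4,  60. ])]
```

>>> apply_moves --delta_pos '[[-0.03, 0.08, 0], [-0.1, 0.24, 0], [-0.17, 0.41, 0], [-0.249, 0.591, 0]]' --rot '[[0, 0, 0.01], [0, 0, 0.03], [0, 0, 0.051], [0, 0, 0.051]]' --hand '[0, 0, 0, 0]'

```text
time_s: 25.13
ee_pos: [466.3, 299.9, 187.6]
ee_rot: [179.9, -0.1, 97.5]
force: [0.4, 0.1, -3.7]
gripper_width: 9.6
gripper_force: 40.0
```

>>> apply_moves --delta_pos '[[-0.08, 0.19, 0], [-0.16, 0.38, 0], [-0.22, 0.53, 0], [-0.249, 0.591, 0], [-0.249, 0.591, 0], [-0.249, 0.591, 0], [-0.249, 0.591, 0]]' --rot '[[0, 0, 0], [0, 0, 0], [0, 0, 0], [0, 0, 0], [0, 0, 0], [0, 0, 0], [0, 0, 0]]' --hand '[0, 0, 0, 0, 0, 0, 0]'

```text
time_s: 25.72
ee_pos: [436.9, 369.1, 187.4]
ee_rot: [179.9, 0.0, 97.5]
force: [0.2, 0.8, -3.6]
gripper_width: 9.8
gripper_force: 40.0
```

Run:
```python
from h import *
s=env.state(); print(s["time_s"],s["ee_pos"],s["ee_rot"],s["gripper_width"],s["force"])
p=viewer.grab_frame("wrist"); save(p,"w11")
a=cv2.imread("pics/w11.png"); q=viewer.grab_frame("scene"); save(q,"s11")
b=cv2.resize(cv2.imread("pics/s11.png")[130:240,300:420],(419,384),interpolation=cv2.INTER_CUBIC)
cv2.imwrite("pics/c11.png",cv2.resize(np.hstack([a,b]),(800,330)))
c,n=np.cos(np.radians(7.5)),np.sin(np.radians(7.5))
for X,Y in ((-100,70),(-95,65),(-3,65),(100,70)): print(np.round(proj(p,(485.3+c*X-n*Y,375+n*X+c*Y,60),s),1))
```

```text
25.7167 [436.91857588 369.13938732 187.37755776] [1.79936513e+02 7.52529244e-03 9.74579533e+01] 9.823986530044216 [ 0.16129397  0.77279669 -3.56852247]
[201.2 117.7]
[206.4 122.8]
[298.1 122.7]
[400.2 118.1]
```

View pics/c11.png

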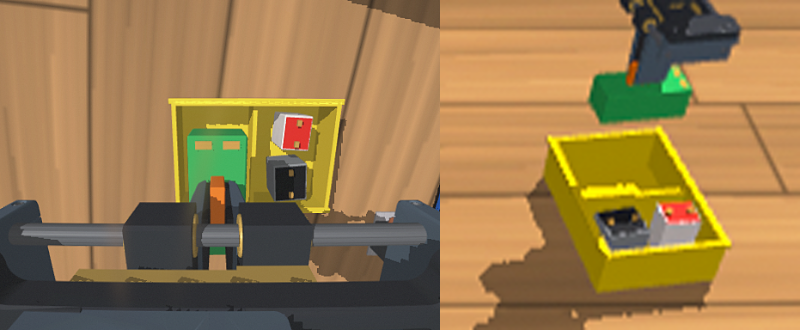

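>>> apply_moves --delta_pos '[[0, 0, -0.06], [0, 0, -0.18], [0, 0, -0.35], [0, 0, -0.52], [0, 0, -0.7], [0, 0, -0.86], [0, 0, -0.96], [0, 0, -1], [0, 0, -1]]' --rot '[[0, 0, 0], [0, 0, 0], [0, 0, 0], [0, 0, 0], [0, 0, 0], [0, 0, 0], [0, 0, 0], [0, 0, 0], [0, 0, 0]]' --hand '[0, 0, 0, 0, 0, 0, 0, 0, 0]'

```text
time_s: 26.57
ee_pos: [436.1, 369.1, 66.0]
ee_rot: [-179.9, 0.1, 97.4]
force: [-0.5, -0.7, -2.6]
gripper_width: 9.9
gripper_force: 40.0
```

>>> apply_moves --delta_pos '[[0, 0, -0.03], [0, 0, -0.06], [0, 0, -0.09], [0, 0, -0.105], [0, 0, -0.11], [0, 0, -0.11], [0, 0, -0.11]]' --rot '[[0, 0, 0], [0, 0, 0], [0, 0, 0], [0, 0, 0], [0, 0, 0], [0, 0, 0], [0, 0, 0]]' --hand '[0, 0, 0, 0, 0, 0, 0]'

```text
time_s: 27.15
ee_pos: [436.7, 370.3, 54.5]
ee_rot: [179.9, -0.1, 97.5]
force: [0.4, 0.8, -3.5]
gripper_width: 9.8
gripper_force: 40.0
```

>>> apply_moves --delta_pos '[[0, 0, -0.008], [0, 0, -0.016], [0, 0, -0.022], [0, 0, -0.026], [0, 0, -0.026], [0, 0, -0.026]]' --rot '[[0, 0, 0], [0, 0, 0], [0, 0, 0], [0, 0, 0], [0, 0, 0], [0, 0, 0]]' --hand '[0, 0, 0, 0, 0, 0]'

```text
time_s: 27.65
ee_pos: [436.7, 370.1, 51.1]
ee_rot: [179.9, -0.0, 97.5]
force: [-0.3, -0.1, -3.7]
gripper_width: 9.9
gripper_force: 40.0
```

>>> apply_moves --delta_pos '[[0, 0, -0.003], [0, 0, -0.006], [0, 0, -0.008], [0, 0, -0.008], [0, 0, -0.008]]' --rot '[[0, 0, 0], [0, 0, 0], [0, 0, 0], [0, 0, 0], [0, 0, 0]]' --hand '[0, 0, 0, 0, 0]'

```text
time_s: 28.07
ee_pos: [436.6, 370.1, 51.0]
ee_rot: [179.9, -0.1, 97.5]
force: [-2.6, -1.5, 5.7]
gripper_width: 10.3
gripper_force: 40.0
```

Contact with the box floor (+5.7 N). I'll release and rise.

>>> apply_moves --delta_pos '[[0, 0, 0.004], [0, 0, 0.004], [0, 0, 0.004], [0, 0, 0.004], [0, 0, 0.004], [0, 0, 0.004]]' --rot '[[0, 0, 0], [0, 0, 0], [0, 0, 0], [0, 0, 0], [0, 0, 0], [0, 0, 0]]' --hand '[0.1, 0.16, 0.2, 0.28, 0.28, 0.28]'

```text
time_s: 28.57
ee_pos: [436.8, 370.2, 50.6]
ee_rot: [179.9, -0.0, 97.5]
force: [-0.2, 0.2, -0.6]
gripper_width: 25.6
gripper_force: 0.0
```

>>> apply_moves --delta_pos '[[0, 0, 0.05], [0, 0, 0.2], [0, 0, 0.4], [0, 0, 0.65], [0, 0, 0.9], [0, 0, 1], [0, 0, 1]]' --rot '[[0, 0, 0], [0, 0, 0], [0, 0, 0], [0, 0, 0], [0, 0, 0], [0, 0, 0], [0, 0, 0]]' --hand '[0.28, 0.28, 0.28, 0.28, 0.28, 0.28, 0.28]'

```text
time_s: 29.15
ee_pos: [438.4, 371.6, 174.9]
ee_rot: [179.5, -0.3, 97.5]
force: [0.1, -0.1, 0.7]
gripper_width: 25.2
gripper_force: 0.0
```

>>> apply_moves --delta_pos '[[0, -0.1, 0.1], [0, -0.3, 0.3], [0, -0.5, 0.5], [0, -0.8, 0.6], [0, -1, 0.6], [0, -1, 0.6], [0, -1, 0.6]]' --rot '[[0, 0, 0], [0, 0, 0], [0, 0, 0], [0, 0, 0], [0, 0, 0], [0, 0, 0], [0, 0, 0]]' --hand '[0.28, 0.28, 0.28, 0.28, 0.28, 0.28, 0.28]'

```text
time_s: 29.73
ee_pos: [436.0, 248.4, 242.2]
ee_rot: [-180.0, -0.0, 97.3]
force: [0.1, 0.3, -0.3]
gripper_width: 26.1
gripper_force: 0.0
```

Run:
```python
from h import *
s=env.state(); print(s["time_s"],s["ee_pos"],s["force"],s["gripper_width"])
p=viewer.grab_frame("scene"); save(p,"s12"); q=viewer.grab_frame("wrist"); save(q,"w12")
a=cv2.imread("pics/s12.png"); b=cv2.imread("pics/w12.png")
cv2.imwrite("pics/c12.png",cv2.resize(np.vstack([a[90:330],cv2.resize(b,None,fx=1,fy=1)[:240]]),None,fx=1.25,fy=1.25))
```

```text
29.7333 [435.97066729 248.38701976 242.18248215] [ 0.06471456  0.31487019 -0.26647635] 26.094675555358457
```

View pics/c12.png

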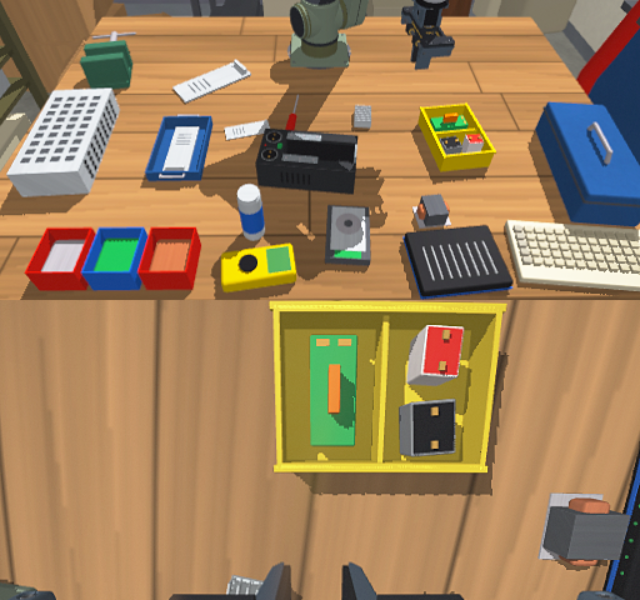

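The pack stands fin up in the empty half of the box, centred. The cover lies flat in the tray and the rest of the bench is unmoved.

```bash
python3 -c "
from workcell import env; print(env.job_done())"
```

```text
the job is handed in; nothing more can be done
None
```

The job is done and handed in at about 30 s: the cover lies flat in the blue tray, and the battery pack stands fin up in the empty half of the yellow box; nothing was dropped and the last pictures show the rest of the bench unmoved.

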